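# Clamp a capped bottle for its seal test until the force tab pops

## Robot

A 6-joint arm with a two-finger parallel gripper is mounted at the origin on a cart in front of the work surface, level with it; the furniture and walls round the work are solid. World frame = base frame: x ahead of the robot, y to its left, z up, the work surface at z = 0. Lengths are in m, angles in rad, forces in N, time in s.
With the tool pointing down it reaches from about 0.375 to 0.975 m from the base axis. Payload 3.8 kg.
Tool frame: the origin (TCP) lies midway between the tips of the shut fingers; the grasp point (between the pads) lies 19 mm behind it; z points along the fingers, y is the line along which they close (so a half turn about z gives the same grasp; the last joint's range is limited). The gripper opens to 85 mm and grips with 20 to 120 N. Pads are 22 mm wide; open, the fingers measure 114 mm over their backs; the gripper's body (76 mm by 85 mm) begins 54 mm behind the grasp point. The pads swing forward as they close: fully open they stand 13 mm farther back than shut.
Start: joints at [-1.138, 0.264, 1.604, -0, 1.274, -0.037], TCP at [0.306, -0.602, 0.231] pointing down, gripper open.
Joint ranges: [-2.63, 2.63], [-0.94, 2.18], [0.31, 2.57], [-1.31, 4.45], [0, 2.66], [-2.55, 2.55]. Speed limits (rad/s): [2.57, 2.57, 3.14, 3.14, 3.14, 3.14].

## Interface

Orientations are given as a rotation vector (axis times angle).
In Python, from workcell import bot gives the robot as it stands.
- The arm moves only by the tool step_arm, never from a script. Its argument "motion" is a list of rows, each a list of 5 numbers: the finger opening in cm, from 0 to 8.54, then the shift along the tool's x, y, z in cm, then the turn about the tool's z in degrees. In form: [[claw, dx, dy, dz, twist], ...]. A call has 1 to 20 rows; each row is the pose to reach, as a shift and turn from the pose commanded when the call began, along the tool's axes at that moment; what a row does not reach only later rows make up. A row lasts 1/10 s, in which the tool goes at most 50 mm and 8.59 degrees, less where a joint would pass 70% of its speed; a pose out of reach is approached as far as the arm can. A call with a gripper value outside its range is refused whole. The fingers move at their own pace and stop on an object; "force" is the grip in N (left out, the last holds). Time passes only in rows, so rows that repeat a pose let the fingers close. It gives the time, the measured TCP pose, the force, the opening and the grip force at its end, in the units of the state.
- bot.read_state(): the state, without advancing time (a new reading comes with each control period).
- bot.read_camera(name): name is "scene" or "top" or "wrist"; returns (picture, depth): 400x640x3 uint8, red, green, blue; 400x640 float32, m along the optical axis (not along the pixel's ray), 0 where there is no reading.
- bot.calibration(name): a dict with "mtx" (3x3 intrinsics, pixels), "origin" and "orientation" of the camera in the world; the wrist camera has in their place "T_tool_cam" (4x4, takes a point from camera to tool coordinates, whose origin is the TCP and whose axes are the flange's). Camera axes: x right, y up, looking along -z (the intrinsics and any distortion apply to the point x, -y, -z); pixel columns grow to the right and rows downward; lengths in m; the calibration is good to about 2 mm. A picture is of the moment at which its call begins: read the wrist's pose just before it. calibration takes no time and is no camera call.
- bot.finish_job(): hands the job in; it is judged then, once.
The state is a dict: "time": time; "q": joint angles; "joint_vel": joint speeds; "joint_torque": joint torques, N m; "tool_pos": TCP position; "tcp_rot": TCP orientation; "wrist_force": force on the tool from outside, world axes, zero at the start; "torque": the same for the moment, N m; "width": opening from 0.0 (shut) to 1.0 (fully open); "grip_force": force on a finger pad.
Only numpy, scipy, OpenCV 4.12 (cv2) and the standard library are available. Lean on these libraries where they do the work, as an engineer would, in place of code of your own. Each camera call takes 0.05 s, during which the arm holds its last target. There are 200 camera calls.

## Task

Put the capped bottle for its seal test into the clamp: stand it fully down in the white nest of the shuttle and push the shuttle by its black post fully home under the spindle. Then wind the crank clockwise until the red tab pops out of the grey force capsule and stop there, because tightening more than a quarter turn past the pop would crack the glass. Leave the bottle clamped and do not disturb the open bottles and the beaker.

Things in the scene. Friction and masses are not known exactly. Their poses are not given: they have to be found in the camera images.
- bottle: clear glass bottle with a black screw cap, alone in front of the scale (the only loose capped bottle), 79 mm tall, about 75 g; round body 32 mm in diameter up to 50 mm above its base, shoulder above that, cap 23 mm in diameter. Origin: centre of its base; z up. Grasp it round the body from above, about 40 mm above its base.
- clamp: screw clamp fixed to the worktop: blue base (x -185 to +60 mm, 132 mm wide, 14 mm thick), two columns, blue bridge 44 mm deep in x, 136 mm wide, 195 to 217 mm above the worktop, nuts at its ends to 231 mm. Origin: on the vertical spindle's axis at worktop height; x points from the loading side towards the spindle (away from the robot). The crank sweeps 43 mm round the axis, 220 to 285 mm up.
- shuttle (a joint): travel of the aluminium shuttle along the clamp's x axis between its two rails, m: 0 fully out, nest 100 mm in front of the spindle axis; 0.100 fully home at its stop, nest on the spindle axis. Slides with 1.5 N of friction and stays where it is left.
- nest (a point): centre of the floor of the round pocket in the white nest block on the shuttle: bore 36 mm in diameter, 12 mm deep, 2 mm chamfer at its mouth; the floor is 25 mm above the worktop; the block is 64 mm (x) by 56 mm (y) and its top is 37 mm above the worktop. Moves with the shuttle.
- push_post (a point): centre of the top of the upright black push post (18 mm in diameter, top 61 mm above the worktop, its foot 21 mm above the worktop) on the shuttle's front end, 75 mm in front of the nest's centre. Moves with the shuttle.
- crosshead: aluminium crosshead on the columns, hung on the spindle, with the grey force capsule (46 x 40 x 34 mm) beneath it. Origin: on the spindle axis at the capsule's top, 163 mm above the worktop when the crank reads 0; axes as the clamp's. The screw lowers it by 5 mm for each turn of the crank clockwise.
- foot: round pressure foot, 28 mm in diameter with a black rubber face, on a spring under the capsule. Origin: centre of its lower face, 109 mm above the worktop when the crank reads 0 and nothing is under it (the cap of a bottle in the nest is at 104 mm). Pressed, it yields upward into the capsule, some 6 N for each mm after the first 6 N, until the capsule trips.
- trip_pin (a point): the trip pin inside the capsule, hidden from view. It rises in the capsule with the foot and lets the tab go when the foot has yielded some 1.5 to 5.5 mm; how much depends on how the capsule is set that day, which cannot be seen nor read well enough from measured positions: only the tab tells.
- tab (a joint): how far the bright red tab (20 mm wide, 8 mm thick) stands out of the front of the grey capsule towards the robot, m: 0 in (flush); it snaps to 0.014 when the set force is reached (somewhere from 15 to 40 N) and stays out. It may creep up to 2 mm just before.
- tab_tip (a point): centre of the red tab's front face, 27 mm in front of the spindle axis when in, 41 mm when out; about 149 mm above the worktop when the crank reads 0.
- crank (a joint): turn of crank and spindle, rad; grows clockwise seen from above, which lowers the foot 5 mm a turn. At 0 the crank arm points along the clamp's -x (to the loading side). Starts within half a turn either way of 0 and needs about 1.2 to 3 turns to the pop. Stays wherever it is left; turns with about 0.045 N m unloaded, more as the foot presses.
- crank_grip (a point): grip point on the axis of the upright black crank grip, a round sleeve 17 mm thick and 34 mm tall that spins freely on its pin, 34 mm from the spindle axis; 12 mm below the sleeve's top, 24 mm above the crank arm, 268 mm above the worktop when the crank reads 0. Can be pinched from above and led round in a circle without turning the hand; it goes down with the spindle.
- open_bottle_a: clear open bottle without cap, 33 mm in diameter, 78 mm tall, to the right in front of the scale; leave it alone. Origin: centre of its base.
- open_bottle_b: clear open bottle without cap, 33 mm in diameter, 78 mm tall, behind the scale; leave it alone. Origin: centre of its base.
- beaker: small glass beaker, 42 mm in diameter, 50 mm tall, to the left of the clamp; leave it alone. Origin: centre of its base.
Things that resemble listed ones, but are neither listed nor needed, are in the scene too. What is shaped like the bottle but yellow is not meant.

How it is judged:
By the outcome, as a careful person would: the job done as asked, in the order asked, and still so for the second after the job is handed in, with the robot touching nothing.
It also fails if it takes over 69 s, if anything falls off the work surface, if the arm or the gripper's body presses on something with over 40 N, if the wrist force passes 120 N, or if a joint passes its speed limit or range.

## Working session

There is one attempt and no reset: what is moved stays moved. The work goes in short steps, Python scripts to look and compute and a tool call to move; the robot and the scene stay as the last step left them, time stands still between calls to the robot, and variables do not carry over. Pictures are saved under pics/ and viewed, at most 10 in all, crops included, and the job is handed in when it is done.

Besides the shell and the picture viewer there is one more tool, called after "Call:" as name(argument=value, ...) on one line, values as JSON. step_arm: Moves the arm, as the interface text tells. Its arguments: {"type":"object","properties":{"motion":{"type":"array","items":{"type":"array","items":{"type":"number"}}},"force":{"type":"number"}},"required":["motion"]}

```bash
mkdir -p pics
cat > h.py <<'E'
import numpy as np, cv2
from workcell import bot
from scipy.spatial.transform import Rotation as R
def cam(name):
    s=bot.read_state(); im,d=bot.read_camera(name); c=bot.calibration(name)
    if name=="wrist":
        T=np.eye(4);T[:3,:3]=R.from_rotvec(s['tcp_rot']).as_matrix();T[:3,3]=s['tool_pos'];T=T@np.array(c['T_tool_cam'])
    else:
        T=np.eye(4);o=np.array(c['orientation'],float)
        T[:3,:3]=o if o.shape==(3,3) else R.from_rotvec(o).as_matrix();T[:3,3]=c['origin']
    return im,d,np.array(c['mtx']),T
def ray(K,T,u,v):
    r=np.array([(u-K[0,2])/K[0,0],-(v-K[1,2])/K[1,1],-1.]); return T[:3,:3]@r
def atz(K,T,u,v,z):
    r=ray(K,T,u,v); return T[:3,3]+r*(z-T[2,3])/r[2]
def atd(K,T,d,u,v): return T[:3,3]+ray(K,T,u,v)*d[int(v),int(u)]
def proj(K,T,p):
    q=T[:3,:3].T@(np.array(p)-T[:3,3]); return K[0,0]*q[0]/-q[2]+K[0,2], K[1,1]*q[1]/q[2]+K[1,2]
def save(n,im): cv2.imwrite(f'pics/{n}.png',cv2.cvtColor(im,cv2.COLOR_RGB2BGR))
E
python3 - <<'E'
from h import *
for n in("scene","top"):
    im,d,K,T=cam(n); save(n,im); np.savez(n,im=im,d=d,K=K,T=T); print(n,T.round(3),K.round(1).tolist(),{k:v for k,v in bot.calibration(n).items() if k not in('mtx','origin','orientation')})
print(bot.calibration('wrist')); print(bot.read_state())
E
```

```text
scene [[-0.558  0.524 -0.643 -0.235]
 [-0.83  -0.333  0.448  0.613]
 [ 0.02   0.784  0.621  0.977]
 [ 0.     0.     0.     1.   ]] [[422.9, 0.0, 327.3], [0.0, 422.9, 196.5], [0.0, 0.0, 1.0]] {}
top [[-0.031  0.989 -0.145  0.396]
 [-1.    -0.03   0.005  0.035]
 [ 0.     0.145  0.989  1.404]
 [ 0.     0.     0.     1.   ]] [[364.5, 0.0, 315.6], [0.0, 364.5, 201.9], [0.0, 0.0, 1.0]] {}
{'mtx': array([[281.66456874,   0.        , 319.34947144],
       [  0.        , 281.66456874, 203.14462305],
       [  0.        ,   0.        ,   1.        ]]), 'T_tool_cam': array([[-1.23890825e-03,  9.47967196e-01,  3.18365608e-01,
         8.25632747e-02],
       [ 9.99998009e-01,  1.67246170e-03, -1.08847511e-03,
         4.14362902e-04],
       [-1.56429298e-03,  3.18363626e-01, -9.47967381e-01,
        -1.42417171e-01],
       [ 0.00000000e+00,  0.00000000e+00,  0.00000000e+00,
         1.00000000e+00]])}
{'time': 0.1, 'q': array([-1.13789831e+00,  2.64732888e-01,  1.60528834e+00,  1.12993525e-05,
        1.27374604e+00, -3.69299785e-02]), 'joint_vel': array([ 4.81663860e-05, -8.38007248e-04, -3.33508096e-03,  1.14085888e-03,
        3.83817457e-04,  3.35321386e-04]), 'joint_torque': array([ 5.52040001e-04, -5.16703320e+01, -3.68591595e+01, -1.67152137e-05,
        6.34586424e-03,  2.76326068e-05]), 'tool_pos': array([ 0.30528362, -0.60123164,  0.23002196]), 'tcp_rot': array([-3.05323231e+00, -7.30733201e-01,  6.54801660e-04]), 'wrist_force': array([0.45320739, 0.31946602, 0.15763478]), 'torque': array([ 0.07943745, -0.02873336,  0.00980668]), 'grip_force': 0.0, 'width': 0.9999347379741678}
```

View pics/scene.png

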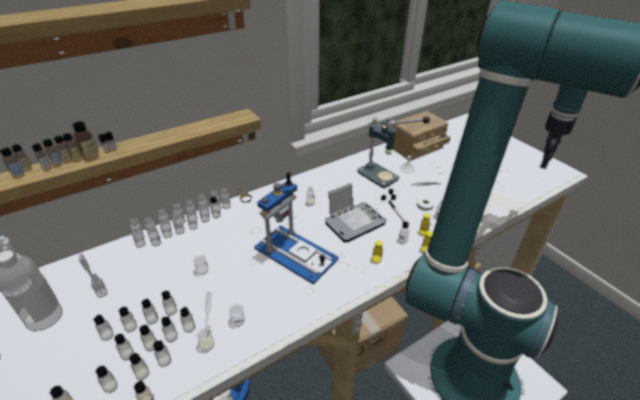

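View pics/top.png

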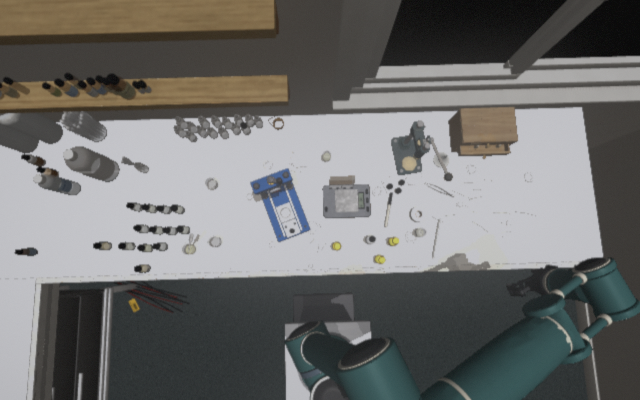

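The scene picture shows the clamp near (295,235) and a capped bottle at about (404,232). In the top picture the clamp runs from (272,182) to (290,240), with the bottle at about (370,239). I'll enlarge both.

Run:
```python
from h import *
a=np.load('top.npz')['im'][160:250,240:400];b=np.load('scene.npz')['im'][165:285,240:440]
save('c1',np.vstack([cv2.resize(a,(640,360),interpolation=2)[:, :]])); 
save('c2',cv2.resize(b,(800,480),interpolation=2))
```

```text
(no output)
```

View pics/c1.png

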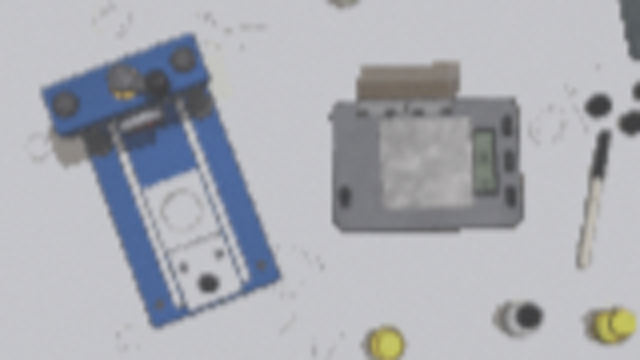

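View pics/c2.png

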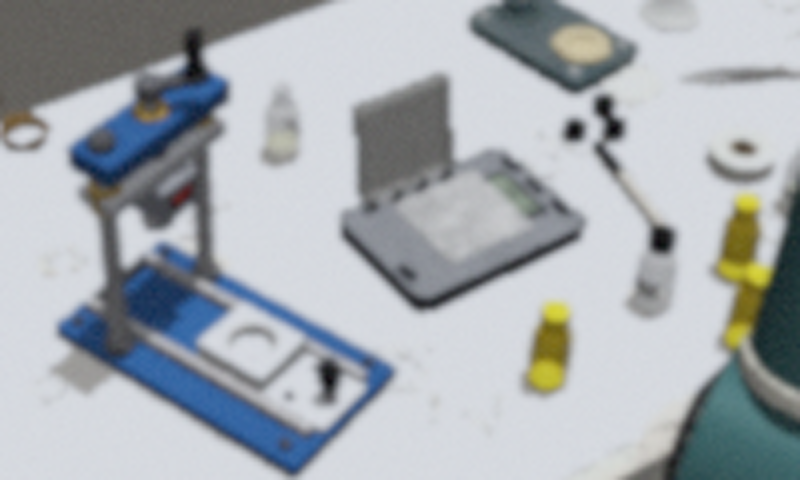

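The top crop puts the cap at (529,317), the post top at (208,283), the nest mouth at (182,211) and the crank grip at (157,80). The scene crop puts the cap at (662,238) and the post top at (329,366). I'll compute positions from both cameras.

Run:
```python
from h import *
A=np.load('top.npz');B=np.load('scene.npz')
g=lambda F,u,v,z:atz(F['K'],F['T'],u,v,z).round(4)
for n,u,v,z in[('cap',529,317,.079),('post',208,283,.061),('nest',182,211,.037),('grip',157,80,.28),('hub',124,80,.25),('nutL',65,103,.231),('nutR',184,60,.231),('bFL',155,327,.014),('bFR',281,278,.014),('open_b',345,0,.078)]:
    print('top',n,g(A,u/4+240-.4,v/4+160-.4,z))
for n,u,v,z in[('cap',662,238,.079),('post',329,366,.061),('nest',252,342,.037),('grip',193,40,.28),('bF',293,473,.014),('bFR',393,372,.014),('nutL',100,140,.231)]:
    print('scene',n,g(B,u/4+240-.4,v/4+165-.4,z))
for n,u,v in[('cap',529,317),('nest',182,211),('post',208,283),('grip',157,80),('nutL',65,103)]:
    print(n,atd(A['K'],A['T'],A['d'],u/4+240,v/4+160).round(3))
```

```text
top cap [ 0.4489 -0.1707  0.079 ]
top post [0.4898 0.1202 0.061 ]
top nest [0.5601 0.1448 0.037 ]
top grip [0.6353 0.143  0.28  ]
top hub [0.6425 0.1725 0.25  ]
top nutL [0.6288 0.2233 0.231 ]
top nutR [0.6618 0.1253 0.231 ]
top bFL [0.4529 0.1743 0.014 ]
top bFR [0.4957 0.0535 0.014 ]
top open_b [ 0.7491 -0.0145  0.078 ]
scene cap [ 0.4466 -0.1649  0.079 ]
scene post [0.4881 0.1244 0.061 ]
scene nest [0.5603 0.1476 0.037 ]
scene grip [0.6313 0.1487 0.28  ]
scene bF [0.4503 0.18   0.014 ]
scene bFR [0.4929 0.0611 0.014 ]
scene nutL [0.622  0.2309 0.231 ]
cap [ 0.447 -0.172  0.08 ]
nest [0.56  0.144 0.025]
post [0.488 0.119 0.061]
grip [0.634 0.142 0.281]
nutL [0.629 0.223 0.225]
```

Call:
step_arm(motion=[[5,16,-16,2,7.6],[5,32.3,-32.1,2,7.6],[5,32.3,-32.1,2,7.6],[5,32.3,-32.1,2,7.6],[5,32.3,-32.1,2,7.6],[5,32.3,-32.1,2,7.6],[5,32.3,-32.1,2,7.6],[5,32.3,-32.1,2,7.6],[5,32.3,-32.1,2,7.6],[5,32.3,-32.1,2,7.6],[5,32.3,-32.1,2,7.6],[5,32.3,-32.1,2,7.6],[5,32.3,-32.1,2,7.6],[5,32.3,-32.1,2,7.6]])

```text
time: 1.5
tool_pos: [0.4479, -0.1708, 0.2113]
tcp_rot: [3.098, 0.523, -0.0]
wrist_force: [-0.4, 0.0, -0.9]
width: 0.586
grip_force: 0.0
```

```bash
cat >> h.py <<'E'
def rel(p):
    s=bot.read_state(); M=R.from_rotvec(s['tcp_rot']).as_matrix()
    return ((M.T@(np.array(p)-s['tool_pos']))*100).round(2)
E
python3 - <<'E'
from h import *
s=bot.read_state();M=R.from_rotvec(s['tcp_rot']).as_matrix();print(s['time'],s['tool_pos'],np.degrees(np.arctan2(M[1,0],M[0,0])),M[:,2].round(4),s['width'])
im,d,K,T=cam("wrist");np.savez('w1',im=im,d=d,K=K,T=T);save('w1',im)
print(proj(K,T,[.448,-.170,.079]),proj(K,T,s['tool_pos']))
E
```

```text
1.5 [ 0.4479221  -0.1707967   0.21125588] 19.182751851051265 [-2.e-04 -2.e-04 -1.e+00] 0.5857880168171188
(np.float64(317.9850953532841), np.float64(193.88888514999306)) (np.float64(318.5684812895704), np.float64(260.7846798884808))
```

View pics/w1.png

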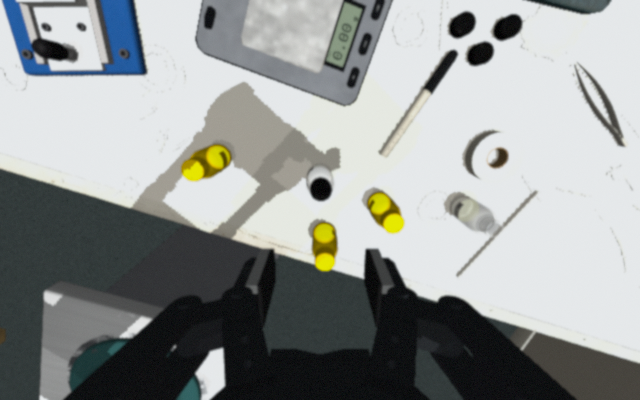

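The wrist view shows the capped bottle's cap centred near (320,188). There are yellow bottles at (387,222) and (324,255).

Run:
```python
from h import *
A=np.load('w1.npz');K,T=A['K'],A['T']
for n,u,v in[('cap',320,188),('ycapR',394,223),('ycapF',325,263),('yL',192,170)]:
    p=atz(K,T,u,v,.079);print(n,p.round(4),atd(K,T,A['d'],u,v).round(3),rel([p[0],p[1],.021]))
g=cv2.cvtColor(A['im'],cv2.COLOR_RGB2GRAY)[165:205,300:342]
ys,xs=np.where(g<60);print('dark',xs.mean()+300,ys.mean()+165,xs.min()+300,xs.max()+300,ys.min()+165,ys.max()+165)
p=atz(K,T,xs.mean()+300,ys.mean()+165,.077);print(p,rel([p[0],p[1],.021]))
```

```text
cap [ 0.4545 -0.1699  0.079 ] [ 0.454 -0.17   0.079] [ 0.65  0.14 19.02]
ycapR [ 0.4439 -0.2562  0.079 ] [ 0.444 -0.257  0.078] [-3.18  7.94 19.02]
ycapF [ 0.375  -0.2034  0.079 ] [ 0.374 -0.204  0.077] [-7.96  0.69 19.03]
yL [ 0.4306 -0.0442  0.079 ] [ 0.43  -0.044  0.078] [  2.52 -12.51  19.02]
dark 320.34615384615387 188.85798816568047 311 330 179 199
[ 0.4532735  -0.17071982  0.077     ] [ 0.51  0.18 19.02]
```

Call:
step_arm(motion=[[5,0.5,0.2,5,0.1],[5,0.5,0.2,10,0.1],[5,0.5,0.2,14,0.1],[5,0.5,0.2,17,0.1],[5,0.5,0.2,19,0.1],[5,0.5,0.2,19,0.1],[5,0.5,0.2,19,0.1],[2.5,0.5,0.2,19,0.1],[2.5,0.5,0.2,19,0.1],[2.5,0.5,0.2,19,0.1],[2.5,0.5,0.2,19,0.1],[2.5,0.5,0.2,19,0.1]], force=30)

```text
time: 2.75
tool_pos: [0.4552, -0.1704, 0.0231]
tcp_rot: [3.095, 0.524, 0.004]
wrist_force: [-0.8, -1.5, 5.8]
width: 0.363
grip_force: 30.1
```

Call:
step_arm(motion=[[2.5,0,0,-5,0],[2.5,0,0,-10,0],[2.5,3,-3,-13.7,-8],[2.5,6,-6,-13.7,-16],[2.5,9,-9,-13.7,-24],[2.5,12,-12,-13.7,-32],[2.5,15,-15,-13.7,-40],[2.5,18,-18,-13.7,-48],[2.5,20.3,-20.2,-13.7,-56],[2.5,20.3,-20.2,-13.7,-64],[2.5,20.3,-20.2,-13.7,-72],[2.5,20.3,-20.2,-13.7,-80],[2.5,20.3,-20.2,-13.7,-88],[2.5,20.3,-20.2,-13.7,-90],[2.5,20.3,-20.2,-13.7,-90],[2.5,20.3,-20.2,-13.7,-90],[2.5,20.3,-20.2,-13.7,-90],[2.5,20.3,-20.2,-13.7,-90]])

```text
time: 4.55
tool_pos: [0.5788, 0.0879, 0.1583]
tcp_rot: [1.82, 2.561, 0.0]
wrist_force: [-0.6, 0.2, -1.5]
width: 0.361
grip_force: 30.4
```

Run:
```python
from h import *
s=bot.read_state();M=R.from_rotvec(s['tcp_rot']).as_matrix();print(s['tool_pos'],np.degrees(np.arctan2(M[1,0],M[0,0])),s['q'].round(2),s['width'])
im,d,K,T=cam("wrist");np.savez('w2',im=im,d=d,K=K,T=T);save('w2',cv2.resize(im[40:280,160:480],(800,600),interpolation=2))
print(proj(K,T,[.56,.145,.037]),proj(K,T,s['tool_pos']))
```

```text
[0.57878761 0.08790508 0.15828921] 109.19345966123656 [ 0.11  0.15  1.88  0.    1.11 -0.23] 0.3606992846085727
(np.float64(319.6770455131865), np.float64(132.95180918930964)) (np.float64(318.3304862043718), np.float64(258.72799435495136))
```

View pics/w2.png

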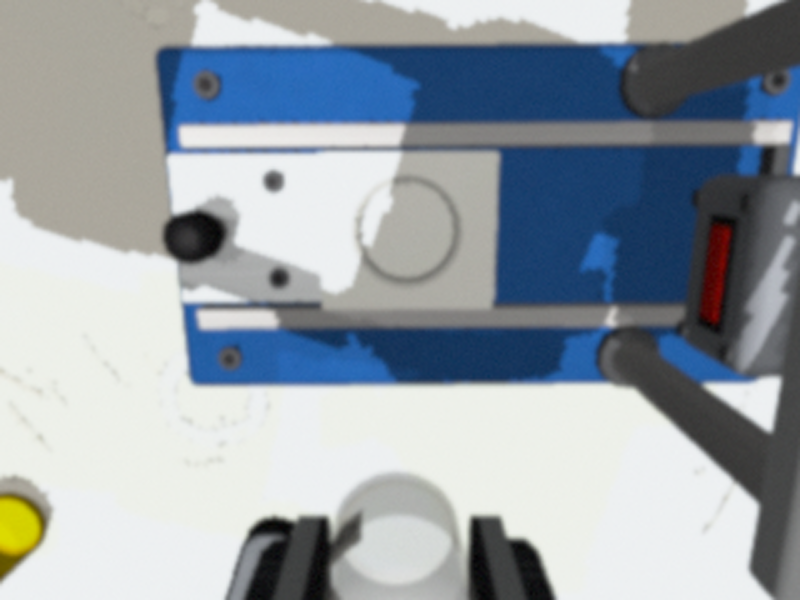

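The nest ring is centred near crop (408,229.5), which is raw (323,131.5). The post top is at crop (187,237). The tab is flush, and the rails are level in the image, so the yaw is right.

Run:
```python
from h import *
A=np.load('w2.npz');K,T=A['K'],A['T']
w=lambda u,v,z:atz(K,T,u/2.5+160-.3,v/2.5+40-.3,z)
n=w(408,229.5,.037);p=w(187,237,.061);print(n,p,(p-n)[:2],np.hypot(*(p-n)[:2]),np.degrees(np.arctan2(*(n-p)[1::-1])))
print('ringL',w(357,229,.037),'ringR',w(459,229,.037),'blk',w(499,152,.037),w(497,309,.037))
print('base front',w(163,48,.014),w(195,383,.014))
print(rel([n[0],n[1],.046]))
```

```text
[0.56234939 0.14717583 0.037     ] [0.49294561 0.12250913 0.061     ] [-0.06940378 -0.0246667 ] 0.07365684770156342 19.565650177089438
ringL [0.54475462 0.14126345 0.037     ] ringR [0.57982839 0.15342247 0.037     ] blk [0.5838262  0.18268451 0.037     ] [0.60373882 0.13066663 0.037     ]
base front [0.45699593 0.17717703 0.014     ] [0.49876919 0.05622947 0.014     ]
[ 6.14  0.4  11.23]
```

Run:
```python
from h import *
A=np.load('w2.npz');K,T=A['K'],A['T'];s=bot.read_state();M=R.from_rotvec(s['tcp_rot']).as_matrix()
for ox in(-4,-2,0,2,4):
    q=proj(K,T,s['tool_pos']+M@np.array([(ox+16)/1e3,0,.023])); print(ox,(q[0]-160)*2.5,(q[1]-40)*2.5)
print([((proj(K,T,s['tool_pos']+M@np.array([0,y,.023]))[0]-160)*2.5) for y in(-.016,.016)])
im=A['im'];print(im[215:250,318].mean(1).round().astype(int))
```

```text
-4 395.92930937084077 459.2310093763539
-2 395.9103559528404 451.9365345097558
0 395.8912659869884 444.5895073873031
2 395.8720379923338 437.189358045303
4 395.85267046643185 429.7355082479836
[np.float64(334.43209811149313), np.float64(457.6463697470597)]
[237 237 236 237 237 237 237 238 239 240 239 238 233 221 197 185 176 171
 172 173 176 176 176 175 175 177 175 175 176 179 188 201 210 215 216]
```

Call:
step_arm(motion=[[2.5,3,0.2,0,0],[2.5,5.5,0.4,2,0],[2.5,6.7,0.4,5,0],[2.5,6.7,0.4,7.5,0],[2.5,6.7,0.4,9,0],[2.5,6.7,0.4,9,0],[2.5,6.7,0.4,9,0],[2.5,6.7,0.4,9,0]])

```text
time: 5.4
tool_pos: [0.558, 0.1515, 0.0673]
tcp_rot: [-1.818, -2.557, 0.007]
wrist_force: [-6.9, -1.8, -2.0]
width: 0.363
grip_force: 33.6
```

Run:
```python
from h import *
s=bot.read_state();print(s['tool_pos'],s['width'])
im,d,K,T=cam("wrist");np.savez('w3',im=im,d=d,K=K,T=T);save('w3',cv2.resize(im[180:300,240:400],(800,600),interpolation=2))
```

```text
[0.55798186 0.1515457  0.06733859] 0.3630503569904065
```

View pics/w3.png

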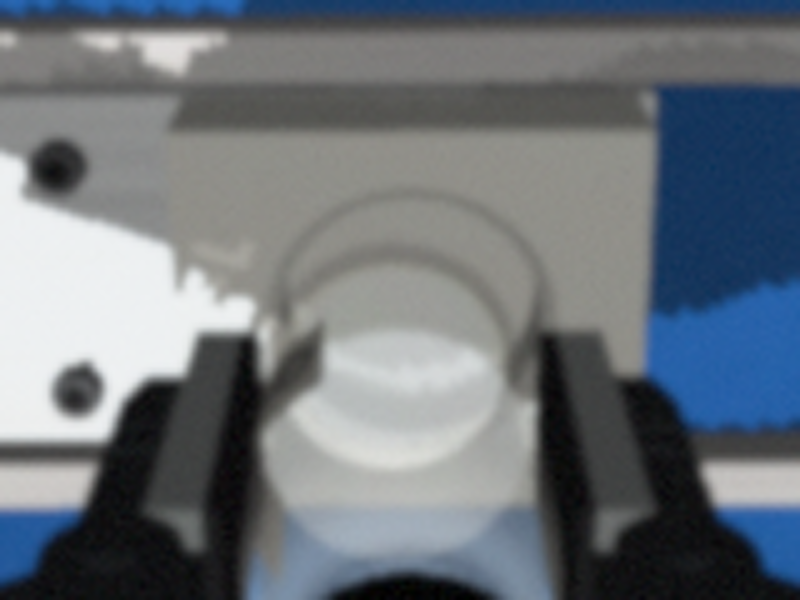

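The ring's near edge is at crop (412,190) and the bottle's base near edge at about (400,248). I'll work out the offset and check the side force.

Run:
```python
from h import *
A=np.load('w3.npz');K,T=A['K'],A['T'];s=bot.read_state();M=R.from_rotvec(s['tcp_rot']).as_matrix()
print(s['wrist_force'],s['torque'],s['joint_vel'].round(3),M[:,2].round(4))
w=lambda u,v,z:(M.T@(atz(K,T,u/5+240-.4,v/5+180-.4,z)-s['tool_pos'])*1000).round(1)
print('ring near',w(412,190,.037),'ringL',w(285,275,.037),'ringR',w(545,275,.037),'blk corners',w(172,130,.037),w(655,130,.037))
for z in(.037,.044,.05):print('base',z,w(398,248,z), w(262,430,z),w(525,430,z))
```

```text
[-6.93414622 -2.25315822 -2.33217639] [-0.18764755  0.63299152 -0.06213986] [-0.    -0.001 -0.    -0.002 -0.003  0.   ] [-0.0056 -0.0014 -1.    ]
ring near [13.3  2.3 30.4] ringL [  1.  -14.8  30.5] ringR [ 1.  20.2 30.3] blk corners [ 21.6 -28.9  30.6] [21.7 33.8 30.3]
base 0.037 [ 5.   0.5 30.4] [-22.8 -18.6  30.5] [-22.8  18.2  30.3]
base 0.044 [ 8.1  0.5 23.4] [-18.6 -17.9  23.5] [-18.5  17.5  23.3]
base 0.05 [10.7  0.5 17.4] [-15.  -17.2  17.5] [-14.9  16.9  17.3]
```

Call:
step_arm(motion=[[2.5,0,-2,0,0],[2.5,0,-4,-2,0],[2.5,-0.7,-5,-5,-8],[2.5,-0.7,-5,-5,-16],[2.5,-0.7,-5,-5,-24],[2.5,-0.7,-5,-5,-32],[2.5,-0.7,-5,-5,-40],[2.5,-0.7,-5,-5,-48],[2.5,-0.7,-5,-5,-56],[2.5,-0.7,-5,-5,-64],[2.5,-0.7,-5,-5,-72],[2.5,-0.7,-5,-5,-80],[2.5,-0.7,-4,-5,-88],[2.5,-0.7,-2,-4,-90],[2.5,-0.7,-0.7,-2,-90],[2.5,-0.7,-0.7,-1,-90],[2.5,-0.7,-0.7,0,-90],[2.5,-0.7,-0.7,0,-90],[2.5,-0.7,-0.7,0,-90],[2.5,-0.7,-0.7,0,-90]])

```text
time: 7.45
tool_pos: [0.5565, 0.1436, 0.0691]
tcp_rot: [-0.524, 3.096, 0.0]
wrist_force: [0.2, -0.1, -1.7]
width: 0.364
grip_force: 33.4
```

Run:
```python
from h import *
s=bot.read_state();M=R.from_rotvec(s['tcp_rot']).as_matrix();print(s['tool_pos'],s['wrist_force'],s['width'],np.degrees(np.arctan2(M[1,0],M[0,0])),M[:,2].round(4),s['q'].round(2))
im,d,K,T=cam("wrist");np.savez('w4',im=im,d=d,K=K,T=T);save('w4',cv2.resize(im[180:300,240:400],(800,600),interpolation=2))
```

```text
[0.55654574 0.14355559 0.06913598] [ 0.23663517 -0.12188616 -1.67454595] 0.3644946786707448 -160.79014484612324 [ 1.3e-03  3.0e-04 -1.0e+00] [ 0.21  0.23  1.97 -0.    0.94 -1.7 ]
```

View pics/w4.png

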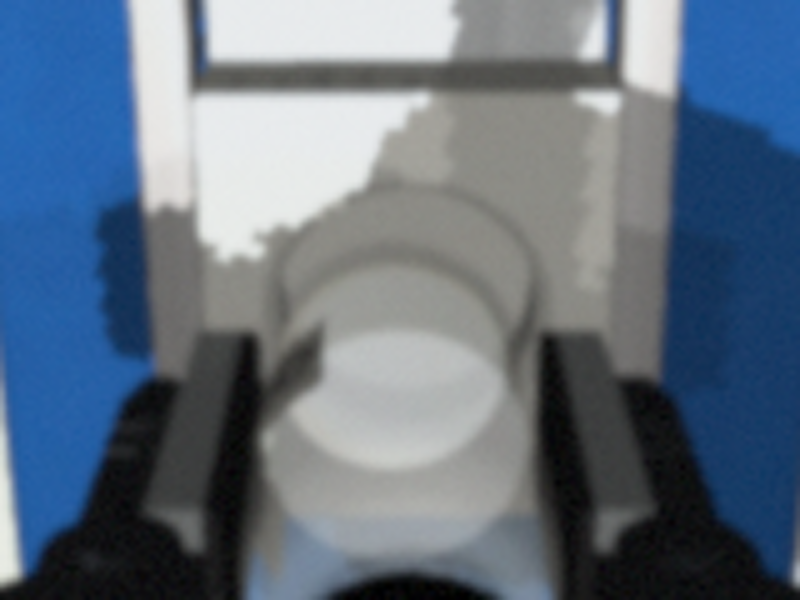

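The bottle's base near edge is at about (398,248). The ring's near edge is at (405,185), and the block's front edge is at y=88 from x=193 to 621.

Run:
```python
from h import *
A=np.load('w4.npz');K,T=A['K'],A['T'];s=bot.read_state();M=R.from_rotvec(s['tcp_rot']).as_matrix()
w=lambda u,v,z:(M.T@(atz(K,T,u/5+240-.4,v/5+180-.4,z)-s['tool_pos'])*1000).round(1)
print('ring near',w(405,185,.037),'blk corners',w(193,88,.037),w(621,88,.037),'lower',w(203,300,.037),w(611,300,.037))
for z in(.044,.046,.048):print('base',z,w(398,248,z))
```

```text
ring near [13.3  0.2 32.2] blk corners [ 26.9 -27.4  32.2] [26.8 28.2 32.2] lower [ -3.5 -27.5  32.3] [-3.6 28.3 32.2]
base 0.044 [ 7.3 -0.8 25.2]
base 0.046 [ 8.2 -0.8 23.2]
base 0.048 [ 9.1 -0.8 21.2]
```

Call:
step_arm(motion=[[2.5,0.08,0.07,0.3,0],[2.5,0.08,0.07,0.6,0],[2.5,0.08,0.07,0.9,0],[2.5,0.08,0.07,1.2,0],[2.5,0.08,0.07,1.5,0],[2.5,0.08,0.07,1.8,0],[2.5,0.08,0.07,1.9,0],[2.5,0.08,0.07,1.9,0],[2.5,0.08,0.07,1.9,0]])

```text
time: 8.4
tool_pos: [0.5554, 0.144, 0.0493]
tcp_rot: [-0.524, 3.097, 0.0]
wrist_force: [-0.9, 0.2, -1.7]
width: 0.365
grip_force: 33.4
```

Call:
step_arm(motion=[[2.5,0,0,0.1,0],[2.5,0,0,0.2,0],[2.5,0,0,0.2,0]])

```text
time: 8.7
tool_pos: [0.5559, 0.1441, 0.0482]
tcp_rot: [-0.524, 3.096, 0.0]
wrist_force: [-0.8, 0.7, 4.0]
width: 0.364
grip_force: 33.7
```

Call:
step_arm(motion=[[5,0,0,0,0],[5,0,0,0,0],[5,0,0,0,0],[5,0,0,-2,0],[5,0,0,-5,0],[5,0,0,-8,0],[3,3,0,-8.5,0],[0,7,0,-8.5,0],[0,10,0,-7,0],[0,10,0,-4,0],[0,10,0,0,0],[0,10,0,1.3,0],[0,10,0,1.3,0],[0,10,0,1.3,0]])

```text
time: 10.1
tool_pos: [0.4616, 0.1112, 0.035]
tcp_rot: [-0.524, 3.097, 0.0]
wrist_force: [0.4, -0.1, -0.8]
width: -0.002
grip_force: 0.0
```

Run:
```python
from h import *
s=bot.read_state();print(s['tool_pos'],s['wrist_force'],s['width'])
im,d,K,T=cam("scene");np.savez('s2',im=im,d=d,K=K,T=T);a=cv2.resize(im[165:265,240:340],(500,500),interpolation=2)
im,d,K,T=cam("top");b=cv2.resize(im[165:245,240:300],(375,500),interpolation=2)[:, :300]
save('m2',np.hstack([a,b]));print(proj(K,T,[.492,.1218,.061]),proj(K,T,[.5627,.1465,.104]))
```

```text
[0.46163715 0.11124692 0.03498413] [ 0.39778744 -0.09025024 -0.8135864 ] -0.0018233925845690083
(np.float64(291.14741938428676), np.float64(229.7660230429079)) (np.float64(283.0734462544613), np.float64(209.47553722470633))
```

View pics/m2.png

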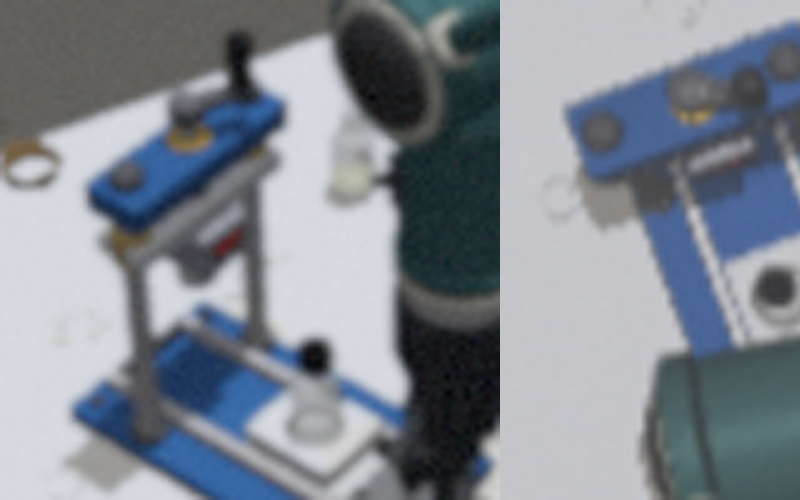

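Call:
step_arm(motion=[[0,-0.5,0,0,0],[0,-1,0,0,0],[0,-1.5,0,0,0],[0,-2,0,0,0],[0,-2.7,0,0,0],[0,-3.5,0,0,0],[0,-4.3,0,0,0],[0,-5.1,0,0,0],[0,-5.9,0,0,0],[0,-6.7,0,0,0],[0,-7.5,0,0,0],[0,-8.2,0,0,0],[0,-8.8,0,0,0],[0,-9.3,0,0,0],[0,-9.7,0,0,0],[0,-10,0,0,0],[0,-10.2,0,0,0],[0,-10.3,0,0,0],[0,-10.3,0,0,0]])

```text
time: 12.1
tool_pos: [0.5581, 0.1449, 0.0343]
tcp_rot: [-0.524, 3.097, -0.0]
wrist_force: [-1.9, 0.0, -0.4]
width: 0.003
grip_force: 0.6
```

Call:
step_arm(motion=[[0,-0.2,0,0,0],[0,-0.4,0,0,0],[0,-0.6,0,0,0],[0,-0.7,0,0,0],[0,-0.7,0,0,0]])

```text
time: 12.6
tool_pos: [0.5583, 0.1451, 0.0334]
tcp_rot: [0.523, -3.084, 0.003]
wrist_force: [-16.9, -6.7, 12.2]
width: 0.001
grip_force: 9.3
```

Call:
step_arm(motion=[[0,0,0,0,0],[0,1.5,0,0,0],[0,4,0,0,0],[0,7,0,-3,0],[0,7,0,-7,0],[0,7,0,-9,0],[0,7,0,-9,0],[0,7,0,-9,0]])

```text
time: 13.4
tool_pos: [0.4996, 0.1243, 0.1252]
tcp_rot: [-0.524, 3.095, -0.0]
wrist_force: [-1.0, 0.1, -0.8]
width: 0.002
grip_force: 0.0
```

Run:
```python
from h import *
s=bot.read_state();print(s['tool_pos'],s['wrist_force'])
im,d,K,T=cam("wrist");np.savez('w5',im=im,d=d,K=K,T=T)
im2,d2,K2,T2=cam("top");np.savez('t2',im=im2,d=d2,K=K2,T=T2)
a=cv2.resize(im,(500,312));b=cv2.resize(im2[165:245,240:300],(450,600),interpolation=2)[:,:300]
c=np.zeros((600,800,3),np.uint8);c[:312,:500]=a;c[:,500:]=b
s3=cam("scene");e=cv2.resize(s3[0][185:265,240:340],(360,288),interpolation=2);c[312:,:360]=e;save('m3',c)
```

```text
[0.49961478 0.12432573 0.1251533 ] [-0.98009725  0.09755476 -0.75004446]
```

View pics/m3.png

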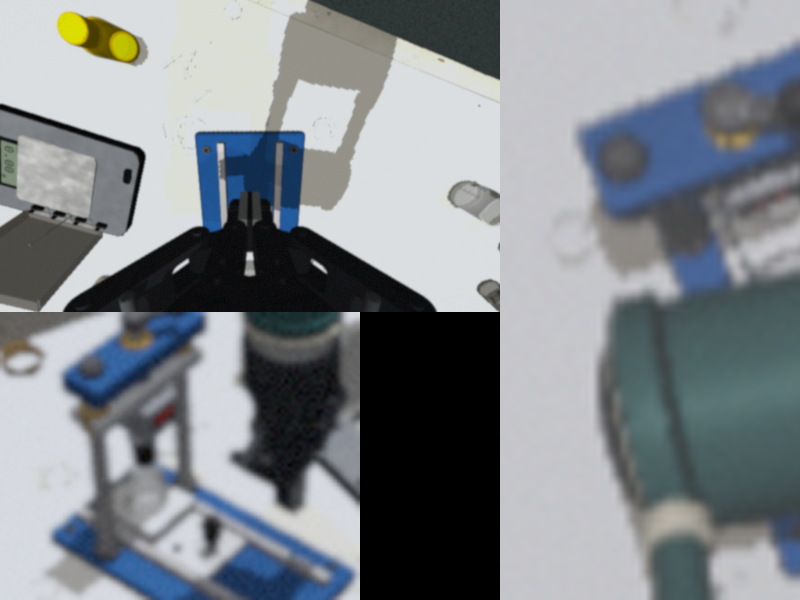

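The bottle stands under the foot, with the cap at scene crop (145,453) and the post top at (211,521). I'll check the travel.

Run:
```python
from h import *
B=np.load('scene.npz');K,T=B['K'],B['T']
f=lambda u,v,z:atz(K,T,240+u/3.6-.4,185+(v-312)/3.6-.4,z)
p=f(211,521,.061);p0=np.array([.4881,.1244,.061]);print('post',p,np.hypot(*(p-p0)[:2]))
print('cap',f(145,449,.104))
ax=np.array([np.cos(np.radians(19.4)),np.sin(np.radians(19.4))])
for m in([.6525,.1778],[.6535,.1778]):print(((p[:2]-m)@ax))
```

```text
post [0.5743455  0.15428589 0.061     ] 0.0912767873180012
cap [0.64163674 0.17852131 0.104     ]
-0.08152757293610115
-0.08247079559404875
```

Call:
step_arm(motion=[[0,0,0,4,0],[0,0,0,8,0],[0,-2,0,8,0],[0,-4,0,8,0],[0,-5,0,8,0],[0,-5.7,0,8,0],[0,-6.1,0,8,0],[0,-6.4,0,8,0],[0,-6.7,0,8,0],[0,-6.9,0,8,0],[0,-6.9,0,8,0],[0,-6.9,0,8,0]])

```text
time: 14.75
tool_pos: [0.5585, 0.1452, 0.0435]
tcp_rot: [0.523, -3.087, 0.002]
wrist_force: [-11.4, -4.1, 8.4]
width: -0.003
grip_force: 6.3
```

Run:
```python
from h import *
s=bot.read_state();print(s['tool_pos'],s['wrist_force'],s['torque'],s['joint_torque'].round(2),s['q'].round(3))
```

```text
[0.55845231 0.14520091 0.04350445] [-11.43347016  -4.08804348   8.4040563 ] [-0.72059169  1.80202536 -0.01352021] [  0.97 -42.65 -34.58   0.57  -3.96  -0.  ] [ 2.120e-01  2.730e-01  1.970e+00 -1.000e-03  9.100e-01 -1.694e+00]
```

Call:
step_arm(motion=[[0,2,0,0,0],[0,5,0,-3,0],[0,7,0,-8,0],[3.5,7,0,-13,0],[3.5,7,0,-18,0],[3.5,7,-1,-23,0],[3.5,6,-2,-28,0],[3.5,3,-2.6,-29.5,0],[3.5,-1,-2.6,-29.5,0],[3.5,-3,-2.6,-29.5,0],[3.5,-3,-2.6,-29.5,0],[3.5,-3,-2.6,-29.5,0],[3.5,-3,-2.6,-29.5,0],[3.5,-3,-2.6,-29.5,0]])

```text
time: 16.15
tool_pos: [0.5997, 0.132, 0.3394]
tcp_rot: [0.524, -3.097, 0.0]
wrist_force: [-0.4, 0.7, 1.1]
width: 0.412
grip_force: 0.0
```

```bash
cat >> h.py <<'E'
def cloud(im,d,K,T):
    v,u=np.mgrid[0:400,0:640]; r=np.stack([(u-K[0,2])/K[0,0],-(v-K[1,2])/K[1,1],-np.ones(u.shape)],-1)*d[...,None]
    return r@T[:3,:3].T+T[:3,3]
def red(im):
    h=im.astype(int); return (h[...,0]>70)&(h[...,0]>2.2*h[...,1])&(h[...,0]>2.2*h[...,2])
AX=np.array([.649,.177]);EX=np.array([np.cos(np.radians(19.4)),np.sin(np.radians(19.4))]);EY=np.array([-EX[1],EX[0]])
def clampxy(P): return np.stack([(P[...,:2]-AX)@EX,(P[...,:2]-AX)@EY,P[...,2]],-1)
def tabs():
    for n in('wrist','scene'):
        im,d,K,T=cam(n); m=red(im); c=clampxy(cloud(im,d,K,T))
        m&=(abs(c[...,1])<.03)&(c[...,0]>-.07)&(c[...,0]<.01)&(c[...,2]>.11)&(c[...,2]<.18)
        print(n,'red',m.sum(),(c[m].mean(0)*1000).round(1) if m.any() else '',(np.percentile(c[m][:,0],[5,50])*1000).round(1) if m.any() else '')
E
python3 - <<'E'
from h import *
s=bot.read_state();print(s['tool_pos'],s['wrist_force'],s['width'])
for n in('wrist','top'):
    im,d,K,T=cam(n);np.savez('g'+n,im=im,d=d,K=K,T=T)
    c=clampxy(cloud(im,d,K,T)); h=(np.hypot(c[...,0],c[...,1])<.06)&(d>0)
    for lo,hi in((.272,.292),(.25,.272),(.235,.25),(.221,.235),(.205,.221)):
        m=h&(c[...,2]>lo)&(c[...,2]<hi); q=c[m]*1000
        if len(q)>5: print(n,lo,len(q),'mean',q.mean(0).round(1),'min',q.min(0).round(1),'max',q.max(0).round(1))
tabs()
E
```

```text
[0.59966134 0.13197267 0.33943992] [-0.38201199  0.74111393  1.09646838] 0.41215599778211753
wrist 0.272 330 mean [-18.4 -30.4 279.5] min [-24.8 -38.3 272. ] max [ -9.3 -22.3 282.7]
wrist 0.25 216 mean [-21.9 -30.4 260.3] min [-24.5 -38.4 250.1] max [-14.8 -22.8 271.8]
wrist 0.235 598 mean [ -8.  -11.1 244. ] min [-24.4 -37.5 235. ] max [ 11.3   2.8 250. ]
wrist 0.221 622 mean [ -3.3   1.9 227.3] min [-13.1 -59.4 221. ] max [ 10.2  59.9 234.8]
wrist 0.205 2512 mean [-11.4   3.4 215.9] min [-23.  -58.9 205. ] max [ 20.8  59.1 221. ]
top 0.221 8 mean [  4.7  50.2 226.4] min [  0.9  41.7 222.4] max [  8.8  58.7 230.5]
top 0.205 29 mean [ 12.4  43.3 216.2] min [  1.1  31.8 213. ] max [ 20.4  57.6 219.4]
wrist red 14 [-27.8   0.8 149.5] [-28.2 -27.8]
scene red 2 [-27.4   3.4 150. ] [-28.2 -27.4]
```

Call:
step_arm(motion=[[3.5,-2.5,-0.4,0,0],[3.5,-4.45,-0.4,0,0],[3.5,-4.45,-0.4,3,0],[3.5,-4.45,-0.4,6,0],[3.5,-4.45,-0.4,8,0],[3.5,-4.45,-0.4,8.6,0],[3.5,-4.45,-0.4,8.6,0],[3.5,-4.45,-0.4,8.6,0],[1,-4.45,-0.4,8.6,0],[1,-4.45,-0.4,8.6,0],[1,-4.45,-0.4,8.6,0],[1,-4.45,-0.4,8.6,0],[1,-4.45,-0.4,8.6,0]], force=40)

```text
time: 17.65
tool_pos: [0.645, 0.1438, 0.2556]
tcp_rot: [-0.524, 3.094, 0.001]
wrist_force: [-0.5, 1.2, 6.1]
width: 0.17
grip_force: 39.4
```

Run:
```python
from h import *
s=bot.read_state();p=s['tool_pos'];print(p,clampxy(p)*1000,s['wrist_force'],s['width']*85,s['grip_force'])
tabs()
# circle rows: tool axes x=-EX(approx), y=EY; c=crank deg; pos clamp = (-34cos c, +34 sin c)
th=np.radians(19.2); X=np.array([-np.cos(th),-np.sin(th)]);Y=np.array([-np.sin(th),np.cos(th)])
def pos(c): 
    c=np.radians(c); return 3.4*(-np.cos(c)*EX+np.sin(c)*EY)
def rows(c0,c1,n,hold=2):
    o=[]
    for i in list(range(1,n+1))+[n]*hold:
        c=c0+(c1-c0)*i/n; d=pos(c)-pos(c0); o.append([1,round(float(d@X),2),round(float(d@Y),2),round((c-c0)/360*.5,2),0])
    return o
print(rows(-60.7,119.3,12)); print(rows(119.3,299.3,12))
```

```text
[0.64500216 0.14376067 0.25559356] [-14.81166644 -30.02416413 255.59355869] [-0.49769402  1.18766     6.1269014 ] 14.43213541308111 39.38432481401833
wrist red 62 [-27.8  -0.3 150.5] [-28.2 -27.9]
scene red 1 [-28.8   7.  153.1] [-28.8 -28.8]
[[1, 0.71, 0.53, 0.02, 0], [1, 1.26, 1.22, 0.04, 0], [1, 1.62, 2.04, 0.06, 0], [1, 1.75, 2.92, 0.08, 0], [1, 1.64, 3.8, 0.1, 0], [1, 1.32, 4.62, 0.12, 0], [1, 0.79, 5.34, 0.15, 0], [1, 0.09, 5.89, 0.17, 0], [1, -0.72, 6.24, 0.19, 0], [1, -1.6, 6.37, 0.21, 0], [1, -2.48, 6.27, 0.23, 0], [1, -3.31, 5.94, 0.25, 0], [1, -3.31, 5.94, 0.25, 0], [1, -3.31, 5.94, 0.25, 0]]
[[1, -0.71, -0.53, 0.02, 0], [1, -1.26, -1.22, 0.04, 0], [1, -1.62, -2.04, 0.06, 0], [1, -1.75, -2.92, 0.08, 0], [1, -1.64, -3.8, 0.1, 0], [1, -1.32, -4.62, 0.13, 0], [1, -0.79, -5.34, 0.15, 0], [1, -0.09, -5.89, 0.17, 0], [1, 0.72, -6.24, 0.19, 0], [1, 1.6, -6.37, 0.21, 0], [1, 2.48, -6.27, 0.23, 0], [1, 3.31, -5.94, 0.25, 0], [1, 3.31, -5.94, 0.25, 0], [1, 3.31, -5.94, 0.25, 0]]
```

Call:
step_arm(motion=[[1,0,0,-0.3,0],[1,0.71,0.53,-0.28,0],[1,1.26,1.22,-0.26,0],[1,1.62,2.04,-0.24,0],[1,1.75,2.92,-0.22,0],[1,1.64,3.8,-0.2,0],[1,1.32,4.62,-0.18,0],[1,0.79,5.34,-0.15,0],[1,0.09,5.89,-0.13,0],[1,-0.72,6.24,-0.11,0],[1,-1.6,6.37,-0.09,0],[1,-2.48,6.27,-0.07,0],[1,-3.31,5.94,-0.05,0],[1,-3.31,5.94,-0.05,0]])

```text
time: 19.15
tool_pos: [0.6576, 0.2104, 0.2533]
tcp_rot: [-0.523, 3.096, 0.001]
wrist_force: [1.7, 3.0, -6.5]
width: 0.174
grip_force: 39.4
```

```bash
cat >> h.py <<'E'
def chk():
    s=bot.read_state();p=clampxy(s['tool_pos'])*1000
    print('t',s['time'],p.round(1),'crank',np.degrees(np.arctan2(p[1],-p[0])).round(1),'R',np.hypot(p[0],p[1]).round(1),s['wrist_force'].round(1),'q6',s['q'][5].round(2)); tabs()
E
python3 -c "from h import *;chk()"
```

```text
t 19.15 [ 19.2  28.6 253.3] crank 123.8 R 34.4 [ 1.7  3.  -6.5] q6 -1.63
wrist red 11 [-27.9   4.6 149.7] [-28.1 -27.9]
scene red 5 [-27.8   0.8 147.6] [-29.  -28.1]
```

Call:
step_arm(motion=[[1,-0.71,-0.53,0.1,0],[1,-1.26,-1.22,0.14,0],[1,-1.62,-2.04,0.17,0],[1,-1.75,-2.92,0.2,0],[1,-1.64,-3.8,0.23,0],[1,-1.32,-4.62,0.26,0],[1,-0.79,-5.34,0.28,0],[1,-0.09,-5.89,0.3,0],[1,0.72,-6.24,0.32,0],[1,1.6,-6.37,0.34,0],[1,2.48,-6.27,0.36,0],[1,3.31,-5.94,0.38,0],[1,3.31,-5.94,0.38,0]])

```text
time: 20.55
tool_pos: [0.6441, 0.1438, 0.2507]
tcp_rot: [-0.524, 3.095, 0.003]
wrist_force: [-1.4, 6.1, -3.9]
width: 0.172
grip_force: 39.8
```

Run:
```python
from h import *
chk()
th=np.radians(19.2); X=np.array([-np.cos(th),-np.sin(th)]);Y=np.array([-np.sin(th),np.cos(th)])
def pos(c): 
    c=np.radians(c); return 3.4*(-np.cos(c)*EX+np.sin(c)*EY)
for c0 in range(-60,300,60):
    print(c0,[[round(float((pos(c0+a)-pos(c0))@X),2),round(float((pos(c0+a)-pos(c0))@Y),2)] for a in (15,30,45,60)])
```

```text
t 20.55 [-15.7 -29.7 250.7] crank -62.2 R 33.6 [-1.4  6.1 -3.9] q6 -1.73
wrist red 61 [-27.8   0.  145.7] [-28.3 -27.8]
scene red 2 [-30.3   2.2 148.7] [-31.7 -30.3]
-60 [[0.71, 0.54], [1.25, 1.24], [1.59, 2.06], [1.71, 2.94]]
0 [[-0.11, 0.88], [-0.45, 1.7], [-0.99, 2.41], [-1.69, 2.95]]
60 [[-0.82, 0.34], [-1.7, 0.46], [-2.58, 0.35], [-3.4, 0.01]]
120 [[-0.71, -0.54], [-1.25, -1.24], [-1.59, -2.06], [-1.71, -2.94]]
180 [[0.11, -0.88], [0.45, -1.7], [0.99, -2.41], [1.69, -2.95]]
240 [[0.82, -0.34], [1.7, -0.46], [2.58, -0.35], [3.4, -0.01]]
```

Call:
step_arm(motion=[[1,0.71,0.54,0.02,0],[1,1.25,1.24,0.04,0],[1,1.59,2.06,0.06,0],[1,1.71,2.94,0.08,0],[1,1.71,2.94,0.08,0]])

```text
time: 21.15
tool_pos: [0.6172, 0.1661, 0.2498]
tcp_rot: [0.526, -3.097, -0.0]
wrist_force: [-2.5, 1.4, 1.4]
width: 0.172
grip_force: 40.2
```

```bash
python3 -c "from h import *;chk()"
```

```text
t 21.15 [-33.6   0.3 249.8] crank 0.5 R 33.6 [-2.5  1.4  1.4] q6 -1.68
wrist red 59 [-27.9  -0.5 144.7] [-28.3 -27.9]
scene red 3 [-28.3   0.8 147.3] [-30.6 -28.2]
```

Call:
step_arm(motion=[[1,-0.11,0.88,0.02,0],[1,-0.45,1.7,0.04,0],[1,-0.99,2.41,0.06,0],[1,-1.69,2.95,0.08,0],[1,-1.69,2.95,0.08,0]])

```text
time: 21.75
tool_pos: [0.6244, 0.2006, 0.2489]
tcp_rot: [-0.525, 3.097, 0.004]
wrist_force: [-2.1, 5.3, 2.8]
width: 0.178
grip_force: 40.4
```

```bash
python3 -c "from h import *;chk()"
```

```text
t 21.75 [-15.3  30.5 248.9] crank 63.3 R 34.1 [-2.1  5.3  2.8] q6 -1.64
wrist red 83 [-27.8  -0.4 144.5] [-28.3 -27.8]
scene red 3 [-28.2   2.4 144.4] [-28.4 -28.1]
```

Call:
step_arm(motion=[[1,-0.82,0.34,0.02,0],[1,-1.7,0.46,0.04,0],[1,-2.58,0.35,0.06,0],[1,-3.4,0.01,0.08,0],[1,-3.4,0.01,0.08,0]])

```text
time: 22.35
tool_pos: [0.6589, 0.2101, 0.2481]
tcp_rot: [-0.523, 3.094, 0.0]
wrist_force: [3.5, 4.6, 2.7]
width: 0.176
grip_force: 40.3
```

```bash
python3 -c "from h import *;chk()"
```

```text
t 22.35 [ 20.3  27.9 248.1] crank 126.0 R 34.5 [3.5 4.6 2.7] q6 -1.63
wrist red 25 [-27.7   0.5 145.1] [-28.  -27.7]
scene red 2 [-29.3   1.3 145.5] [-30.5 -29.3]
```

Call:
step_arm(motion=[[1,-0.71,-0.54,0.02,0],[1,-1.25,-1.24,0.04,0],[1,-1.59,-2.06,0.06,0],[1,-1.71,-2.94,0.08,0],[1,-1.71,-2.94,0.08,0]])

```text
time: 22.95
tool_pos: [0.6825, 0.185, 0.2471]
tcp_rot: [0.522, -3.096, 0.004]
wrist_force: [-2.1, -1.8, 5.7]
width: 0.173
grip_force: 40.7
```

```bash
python3 -c "from h import *;chk()"
```

```text
t 22.95 [ 34.2  -3.6 247.1] crank -174.0 R 34.4 [-2.1 -1.8  5.7] q6 -1.67
wrist red 13 [-27.6  -2.2 144.7] [-27.6 -27.6]
scene red 3 [-28.9   3.3 142.8] [-29.5 -29.2]
```

Call:
step_arm(motion=[[1,0.11,-0.88,0.02,0],[1,0.45,-1.7,0.04,0],[1,0.99,-2.41,0.06,0],[1,1.69,-2.95,0.08,0],[1,1.69,-2.95,0.08,0]])

```text
time: 23.55
tool_pos: [0.674, 0.154, 0.2463]
tcp_rot: [0.522, -3.094, -0.003]
wrist_force: [-6.3, 4.6, 7.3]
width: 0.174
grip_force: 40.8
```

```bash
python3 -c "from h import *;chk()"
```

```text
t 23.55 [ 15.9 -30.  246.3] crank -117.9 R 34.0 [-6.3  4.6  7.3] q6 -1.72
wrist red 39 [-27.7  -0.6 143.7] [-28.2 -27.8]
scene red 3 [-29.4   3.9 143.4] [-30.8 -29.5]
```

Call:
step_arm(motion=[[1,0.82,-0.34,0,0],[1,1.7,-0.46,0.01,0],[1,2.58,-0.35,0.02,0],[1,3.4,-0.01,0.03,0],[1,3.4,-0.01,0.03,0]])

```text
time: 24.15
tool_pos: [0.6435, 0.1438, 0.2456]
tcp_rot: [-0.524, 3.097, 0.003]
wrist_force: [0.9, 7.1, 1.6]
width: 0.174
grip_force: 40.4
```

```bash
python3 -c "from h import *;chk()"
```

```text
t 24.15 [-16.2 -29.5 245.6] crank -61.2 R 33.7 [0.9 7.1 1.6] q6 -1.73
wrist red 80 [-28.3   0.2 141.7] [-29.1 -28.4]
scene red 6 [-30.1   4.6 143.6] [-31.6 -29.9]
```

Call:
step_arm(motion=[[1,0.71,0.54,0.02,0],[1,1.25,1.24,0.04,0],[1,1.59,2.06,0.06,0],[1,1.59,2.06,0.06,0]])

```text
time: 24.65
tool_pos: [0.6217, 0.1574, 0.245]
tcp_rot: [0.525, -3.097, 0.0]
wrist_force: [1.1, 2.0, 2.8]
width: 0.176
grip_force: 40.3
```

```bash
python3 -c "from h import *;chk()"
```

```text
t 24.65 [-32.3  -9.4 245. ] crank -16.3 R 33.7 [1.1 2.  2.8] q6 -1.7
wrist red 102 [-29.1  -0.5 141.7] [-30.4 -29.4]
scene red 9 [-30.4   3.4 142.8] [-32.  -30.1]
```

Call:
step_arm(motion=[[1,0.12,0.88,0.02,0],[1,0.01,1.76,0.04,0],[1,0.01,1.76,0.04,0]])

```text
time: 25.05
tool_pos: [0.6153, 0.1749, 0.2446]
tcp_rot: [0.525, -3.096, -0.001]
wrist_force: [-2.1, 1.2, 4.2]
width: 0.17
grip_force: 40.5
```

```bash
python3 -c "from h import *;chk()"
```

```text
t 25.05 [-32.5   9.3 244.6] crank 15.9 R 33.8 [-2.1  1.2  4.2] q6 -1.67
wrist red 362 [-34.6  -0.4 142. ] [-41.3 -34.6]
scene red 29 [-35.7   1.8 143.8] [-43.8 -34.9]
```

The tab now stands at -41 mm, so it has popped. I'll release the grip and retreat.

Call:
step_arm(motion=[[3,0,0,0,0],[3.5,0,0,0,0],[3.5,0,0,0,0],[3.5,0,0,0,0],[3.5,0,0,-2,0],[3.5,0,0,-5,0],[3.5,0,0,-8,0],[3.5,2,0,-10,0],[3.5,5,0,-10,0],[3.5,5,0,-10,0],[3.5,5,0,-10,0]])

```text
time: 26.25
tool_pos: [0.569, 0.1573, 0.3449]
tcp_rot: [-0.524, 3.097, 0.0]
wrist_force: [0.9, 0.3, 0.1]
width: 0.413
grip_force: 0.0
```

Run:
```python
from h import *
chk()
im,d,K,T=cam('wrist');c=clampxy(cloud(im,d,K,T))*1000
m=(np.hypot(c[...,0],c[...,1])<50)&(c[...,2]>262)&(d>0);q=c[m];print('grip',q.min(0).round(1),q.max(0).round(1))
im,d,K,T=cam('scene');c=clampxy(cloud(im,d,K,T))*1000
m=(abs(c[...,0])<20)&(abs(c[...,1])<20)&(c[...,2]>90)&(c[...,2]<108)&(d>0)&(im.mean(-1)<70);print('cap',m.sum(),c[m].mean(0).round(1))
```

```text
t 26.25 [-82.    8.  344.9] crank 5.6 R 82.3 [0.9 0.3 0.1] q6 -1.68
wrist red 186 [-33.6  -0.7 141.8] [-41.3 -33.3]
scene red 31 [-34.5   1.8 142.8] [-42.  -33.7]
grip [-42.3   0.5 262.1] [-27.2  16.6 271.7]
cap 12 [ -9.7   9.5 100.1]
```

The tab is out and the cap is under the foot at about 104 mm, with the hand clear. Handing in.

```bash
python3 -c "from workcell import bot;print(bot.finish_job())"
```

```text
the job is handed in; nothing more can be done
None
```

The capped bottle is clamped under the spindle with the shuttle pushed to its stop; I stopped cranking within about 30° of the red tab popping and handed the job in at about 26 s, though on the way in the gripper briefly touched the clamp, probably the force capsule, at about 7 N.

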